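# Make up the wash kits on the laundry-room counter

### The arm

A 7-joint arm with a two-finger parallel gripper is mounted at the origin on the work surface. World frame = base frame: x ahead of the robot, y to its left, z up, the work surface at z = 0. Lengths are in m, angles in rad, forces in N, time in s.
With the tool pointing down it reaches from about 0.425 to 0.925 m from the base axis. Payload 6.8 kg.
Tool frame: the origin (TCP) lies between the finger pads; the fingertips stand 22 mm ahead of it and the grasp point (between the pads) lies 3 mm ahead of it; z points along the fingers, y is the line along which they close (so a half turn about z gives the same grasp; the last joint's range is limited). The gripper opens to 85 mm and grips with 20 to 120 N. Pads are 22 mm wide; open, the fingers measure 114 mm over their backs; the gripper's body (76 mm by 85 mm) begins 54 mm behind the grasp point. The pads swing forward as they close: fully open they stand 13 mm farther back than shut.
Start: joints at [1.163, 0.477, 0.022, 1.555, -0.011, 1.109, -0.083], TCP at [0.199, -0.645, 0.253] pointing down, gripper open.
Joint ranges: [-2.96, 2.96], [-0.34, 2.1], [-1.41, 1.46], [0.24, 2.44], [-1.37, 4.51], [0.17, 1.92], [-2.96, 2.96]. Speed limits (rad/s): [2.39, 2.39, 3.14, 3.14, 3.14, 3.14, 3.14].

### API

Orientations are given as a unit quaternion [w, x, y, z].
In Python, from station import bot gives the robot as it stands.
- The arm moves only by the tool servo_tool, never from a script. Its argument "motion" is a list that holds one entry, the list of rows, each a list of 5 numbers: the opening, from 0 (shut) to 1 (fully open), then the shift along the world's x, y, z each as a share of 0.04 m, from -1 to 1, then the turn about the world's z as a share of 0.12 rad, from -1 to 1. A call has 1 to 20 rows; each row shifts and turns the commanded pose from where the row before left it; what a row does not reach is not made up. A row lasts 1/10 s, in which the tool goes at most 50 mm and 8.59 degrees, less where a joint would pass 70% of its speed; a pose out of reach is approached as far as the arm can. A call with a number of a shift or a turn outside -1 to 1 is refused whole. A call with a gripper value outside its range is refused whole. The fingers move at their own pace and stop on an object; "newtons" is the grip in N (left out, the last holds). Time passes only in rows, so rows that do not move let the fingers close. It gives the time, the measured TCP pose, the force, the opening and the grip force at its end, in the units of the state.
- bot.get_obs(): the state, without advancing time (a new reading comes with each control period).
- bot.read_camera(name): name is "scene" or "top"; returns (picture, depth): 480x640x3 uint8, red, green, blue; 480x640 float32, m along the optical axis (not along the pixel's ray), 0 where there is no reading.
- bot.get_calibration(name): a dict with "fovy" (degrees; the focal length in pixels is half the picture's height over the tangent of half this angle, whatever the lens; pixels are square), "cx", "cy" (the principal point, pixels), "view" (4x4, takes a point from world to camera coordinates). Camera axes: x right, y down, z forward; pixel columns grow to the right and rows downward; lengths in m; the calibration is good to about 2 mm. A picture is of the moment at which its call begins. get_calibration takes no time and is no camera call.
- bot.hand_in(): hands the job in; it is judged then, once.
The state is a dict: "t": time; "q": joint angles; "joint_vel": joint speeds; "joint_torque": joint torques, N m; "eef_pos": TCP position; "tool_rot": TCP orientation; "contact_force": force on the tool from outside, world axes, zero at the start; "torque": the same for the moment, N m; "gripper_width": opening from 0.0 (shut) to 1.0 (fully open); "grasp_force": force on a finger pad.
Only numpy, scipy, OpenCV 4.12 (cv2) and the standard library are available. Lean on these libraries where they do the work, as an engineer would, in place of code of your own. Each camera call takes 0.05 s, during which the arm holds its last target. There are 200 camera calls.

### The job

Make up the blue and the orange wash kit like the finished green one: stand the round tub upright in the tray of its lid's colour, wholly on the white round mark, then stand the measuring cup of the same colour, mouth up, in the middle of that tub's lid. Do not tip the round tubs over on the way, and leave the square tubs and the green kit as they are.

Things in the scene. Friction and masses are not known exactly. Their poses are not given: they have to be found in the camera images.
- tray_blue: Shallow square tray of blue plastic, 110 x 110 mm outside, rim 12 mm high, walls and floor 4 mm thick, fixed to the counter, with a white round mark 84 mm across in the middle of its floor. Origin: centre of its underside, on the counter; the floor that a tub stands on is 4 mm above it. z up, x and y along its sides.
- tub_blue: Loose ROUND closed detergent tub: white cylinder with lid and band in blue, 56 mm in diameter and 62 mm high with a flat lid, about 0.16 kg. Stands upright. Origin: centre of its underside; z up through the lid.
- cup_blue: Loose open measuring cup of blue plastic, a straight cylinder 40 mm in outer diameter and 36 mm high, wall 2.5 mm, about 25 g. Stands mouth up on the counter. Origin: centre of its underside; z up out of the mouth.
- square_blue: Bystander: SQUARE closed softener tub, white with lid and band in blue, 50 x 50 x 62 mm high, loose. Not part of a kit. Origin: centre of its underside; z up.
- tray_orange: Shallow square tray of orange plastic, 110 x 110 mm outside, rim 12 mm high, walls and floor 4 mm thick, fixed to the counter, with a white round mark 84 mm across in the middle of its floor. Origin: centre of its underside, on the counter; the floor that a tub stands on is 4 mm above it. z up, x and y along its sides.
- tub_orange: Loose ROUND closed detergent tub: white cylinder with lid and band in orange, 56 mm in diameter and 62 mm high with a flat lid, about 0.16 kg. Stands upright. Origin: centre of its underside; z up through the lid.
- cup_orange: Loose open measuring cup of orange plastic, a straight cylinder 40 mm in outer diameter and 36 mm high, wall 2.5 mm, about 25 g. Stands mouth up on the counter. Origin: centre of its underside; z up out of the mouth.
- square_orange: Bystander: SQUARE closed softener tub, white with lid and band in orange, 50 x 50 x 62 mm high, loose. Not part of a kit. Origin: centre of its underside; z up.
- tub_green: Bystander, part of the finished kit: round tub with a green lid, 56 mm in diameter and 62 mm high, loose, standing in the middle of a fixed green tray like the other trays (110 x 110 mm). Origin: centre of its underside; z up.
- cup_green: Bystander, part of the finished kit: green measuring cup, 40 mm in diameter and 36 mm high, loose, standing mouth up on the lid of the green-lidded tub, its rim 102 mm above the counter. Origin: centre of its underside; z up.

How it is judged:
At the end, for the whole second after the job is handed in: Blue and orange round tubs upright (0.1 rad) on the floor of their colour's tray, within 14 mm of its centre; on each lid its colour's cup, mouth up, within 10 mm of the lid's centre; all at rest; square tubs and green tub and cup within 20 mm of their start (horizontal distance between tub_blue and tray_blue below 0.014 m and z of tub_blue in the frame of tray_blue below 0.008 m and angle between each of tub_blue, cup_blue, tub_orange, cup_orange's own z axis and vertical below 0.1 rad and horizontal distance between cup_blue and tub_blue below 0.01 m and z of cup_blue in the frame of tub_blue between 0.058 and 0.066 m and height (world z) of each of cup_blue, cup_orange above 0.05 m and linear speed of each of tub_blue, cup_blue, tub_orange, cup_orange below 0.02 m/s and horizontal distance between tub_orange and tray_orange below 0.014 m and z of tub_orange in the frame of tray_orange below 0.008 m and horizontal distance between cup_orange and tub_orange below 0.01 m and z of cup_orange in the frame of tub_orange between 0.058 and 0.066 m and distance of each of square_blue, square_orange, tub_green, cup_green from where it was at the start of the episode below 0.02 m); the robot touches nothing.
It fails at once if a square tub or a piece of the finished green kit is shifted by more than 20 mm (distance of any of square_blue, square_orange, tub_green, cup_green from where it was at the start of the episode above 0.02 m).
It fails at once if a round tub is tipped by more than 0.8 rad (angle between any of tub_blue, tub_orange's own z axis and vertical above 0.8 rad).
It also fails if it takes over 112 s, if anything falls off the work surface, if the arm or the gripper's body presses on something with over 40 N, if the wrist force passes 120 N, or if a joint passes its speed limit or range.

## Working session

There is one attempt and no reset: what is moved stays moved. The work goes in short steps, Python scripts to look and compute and a tool call to move; the robot and the scene stay as the last step left them, time stands still between calls to the robot, and variables do not carry over. Pictures are saved under pics/ and viewed, at most 14 in all, crops included, and the job is handed in when it is done.

Besides the shell and the picture viewer there is one more tool, called after ">>>" as a command line: name --argument value ..., lists and objects as JSON in quotes. servo_tool: Moves the arm, as the interface text tells. Shift numbers are shares of 0.04 m and turn numbers shares of 0.12 rad, none past 1 either way. Its arguments: {"type":"object","properties":{"motion":{"type":"array"},"newtons":{"type":"number"}},"required":["motion"]}

```bash
mkdir -p pics; cat > h.py <<'E'
import numpy as np,cv2
from station import bot
def look(n,save=None):
    im,d=bot.read_camera(n);c=bot.get_calibration(n)
    if save: cv2.imwrite('pics/'+save,cv2.cvtColor(im,cv2.COLOR_RGB2BGR))
    f=240/np.tan(np.radians(c['fovy'])/2);v,u=np.mgrid[:480,:640]
    P=np.stack([(u-c['cx'])/f*d,(v-c['cy'])/f*d,d,np.ones_like(d)],-1)
    W=P@np.linalg.inv(np.array(c['view'])).T
    return im,d,W[...,:3]
E
python3 - <<'E'
from h import *
o=bot.get_obs();print(o)
for n in('top','scene'):
    im,d,W=look(n,n+'0.png');c=bot.get_calibration(n);print(n,c)
    hsv=cv2.cvtColor(im,cv2.COLOR_RGB2HSV)
    for nm,lo,hi in(('blue',95,130),('orange',5,25),('green',45,85)):
        m=((hsv[...,0]>=lo)&(hsv[...,0]<=hi)&(hsv[...,1]>110)&(hsv[...,2]>60)&(d>0)).astype(np.uint8)
        k,l,s,ct=cv2.connectedComponentsWithStats(m)
        for i in range(1,k):
            if s[i,4]<60: continue
            p=W[l==i];print(nm,s[i],p.min(0).round(3),p.max(0).round(3),np.median(p,0).round(3))
E
```

```text
{'t': 0.0, 'q': array([ 1.1629111 ,  0.47779383,  0.02232935,  1.55649378, -0.01148819,
        1.10930284, -0.08309106]), 'joint_vel': array([-0.0007186 ,  0.00063222, -0.00115603, -0.00034006,  0.00066773,
        0.00023956,  0.00014615]), 'joint_torque': array([ 3.27874077e-04, -5.96461093e+01,  1.60783030e+00, -2.81208730e+01,
        1.23737514e-02,  9.33316100e-03,  2.31214250e-05]), 'eef_pos': array([ 0.19915723, -0.64434867,  0.25231182]), 'tool_rot': array([-9.10714249e-04,  9.88783358e-01,  1.49353934e-01, -2.11024124e-04]), 'contact_force': array([-0.24875522,  1.23747742, -0.27876455]), 'torque': array([-0.01089261,  0.01210949,  0.0225641 ]), 'grasp_force': 0.0, 'gripper_width': 1.0020913506930544}
top {'fovy': 43.52205605859802, 'cx': 310.9374867931005, 'cy': 233.49635565333216, 'view': array([[-5.32869675e-04, -9.99884359e-01, -1.51981947e-02,
         8.27200118e-03],
       [-9.91768437e-01,  2.47444971e-03, -1.28020484e-01,
         5.51717646e-01],
       [ 1.28043286e-01,  1.50048716e-02, -9.91655066e-01,
         1.23855875e+00],
       [ 0.00000000e+00,  0.0000
[... 2610 characters left out ...]
45  0.224 0.016] [0.466 0.27  0.031] [0.462 0.248 0.024]
orange [ 368  287   77   74 1785] [ 0.567  0.143 -0.005] [0.682 0.258 0.018] [0.623 0.202 0.004]
orange [506 305  38  37 776] [ 0.496  0.365 -0.004] [0.585 0.423 0.067] [0.557 0.394 0.061]
orange [502 331  24  17  74] [0.571 0.367 0.016] [0.584 0.412 0.03 ] [0.577 0.39  0.023]
orange [314 380  42  20 160] [0.79  0.111 0.043] [0.833 0.176 0.059] [0.819 0.154 0.052]
orange [606 388  34  45 799] [0.61  0.566 0.022] [0.657 0.621 0.092] [0.648 0.58  0.057]
orange [295 397  72  13 105] [0.814 0.084 0.029] [0.85  0.203 0.038] [0.832 0.144 0.033]
green [ 271  237   74   65 1530] [ 0.549 -0.076 -0.003] [0.662 0.038 0.104] [ 0.619 -0.009  0.008]
```

View pics/top0.png

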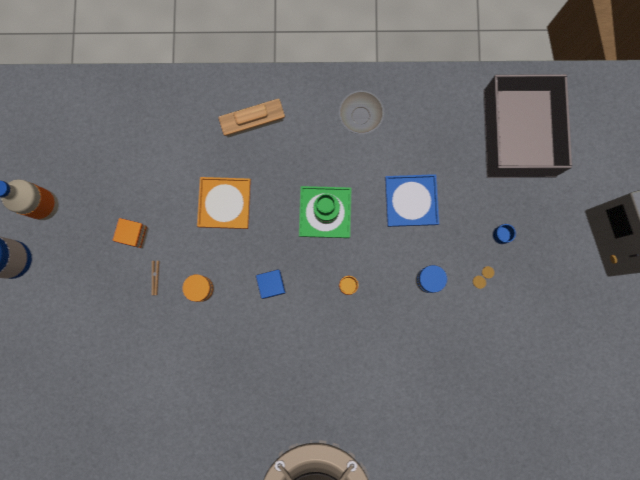

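View pics/scene0.png

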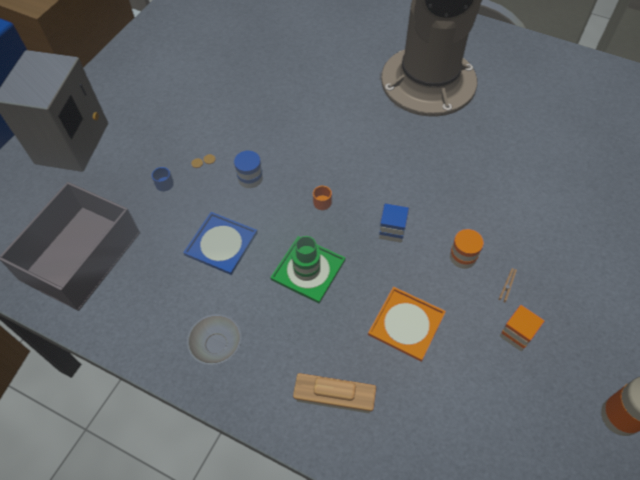

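The top view shows round blue tub at (432,279), round orange tub at (197,288), orange cup (348,285), blue cup (504,234), trays at (224,203) orange and (411,201) blue. The squares are at (270,284) and (129,232). Next I'll refine these positions in both cameras.

```bash
cat >> h.py <<'E'
def ray(n,u,v,z):
    c=bot.get_calibration(n);V=np.array(c['view']);f=240/np.tan(np.radians(c['fovy'])/2)
    R=V[:3,:3];o=-R.T@V[:3,3];d=R.T@np.array([(u-c['cx'])/f,(v-c['cy'])/f,1]);return (o+d*(z-o[2])/d[2])[:2]
def fit(n,im,W,xy,r,zlo,zhi,z,kind):
    near=(np.hypot(W[...,0]-xy[0],W[...,1]-xy[1])<r)&(W[...,2]>zlo)&(W[...,2]<zhi)
    hsv=cv2.cvtColor(im,cv2.COLOR_RGB2HSV)
    m=near&((hsv[...,1]<70)&(hsv[...,2]>130) if kind=='white' else hsv[...,1]>110)
    cs,_=cv2.findContours(m.astype(np.uint8),cv2.RETR_EXTERNAL,cv2.CHAIN_APPROX_NONE)
    p=max(cs,key=len)[:,0].astype(float)
    Q=np.array([ray(n,a,b,z) for a,b in p]).astype(np.float32)
    (x,y),rad=cv2.minEnclosingCircle(Q)
    A=np.c_[2*Q,np.ones(len(Q))];s=np.linalg.lstsq(A,(Q**2).sum(1),rcond=None)[0]
    return np.round([s[0],s[1],np.sqrt(s[2]+s[0]**2+s[1]**2),x,y,rad],4)
E
python3 - <<'E'
from h import *
T={'tub_b':((.456,-.242),.045,.05,.08,.062,'c'),'tub_o':((.438,.243),.045,.05,.08,.062,'c'),
'cup_b':((.553,-.405),.04,.025,.05,.036,'c'),'cup_o':((.444,-.071),.04,.025,.05,.036,'c'),
'tray_b':((.63,-.21),.06,-.02,.03,.004,'white'),'tray_o':((.625,.2),.06,-.02,.03,.004,'white')}
for n in('top','scene'):
    im,d,W=look(n)
    for k,a in T.items(): print(n,k,fit(n,im,W,*a))
E
```

```text
top tub_b [ 0.455  -0.2418  0.027   0.4548 -0.2418  0.0284]
top tub_o [0.4368 0.2441 0.0269 0.4371 0.2441 0.0281]
top cup_b [ 0.5515 -0.4015  0.0197  0.5503 -0.4015  0.0219]
top cup_o [ 0.4434 -0.0703  0.0188  0.4437 -0.07    0.02  ]
top tray_b [ 0.6285 -0.2112  0.041   0.6287 -0.211   0.0421]
top tray_o [0.6244 0.199  0.0407 0.6245 0.199  0.042 ]
scene tub_b [ 0.4571 -0.2397  0.0265  0.4572 -0.2399  0.0278]
scene tub_o [0.4414 0.2473 0.0287 0.4417 0.2475 0.0311]
scene cup_b [ 0.5541 -0.4002  0.0179  0.5452 -0.3974  0.0161]
scene cup_o [ 0.4481 -0.0671  0.02    0.4486 -0.0664  0.0225]
scene tray_b [ 0.6293 -0.2085  0.0413  0.6296 -0.2084  0.0425]
scene tray_o [0.6248 0.2011 0.0408 0.6249 0.2011 0.0419]
```

>>> servo_tool --motion '[[[1,0.46,0.72,-0.1,0],[1,0.46,0.72,-0.1,0],[1,0.46,0.72,-0.1,0],[1,0.46,0.72,-0.1,0],[1,0.46,0.72,-0.1,0],[1,0.46,0.72,-0.1,0],[1,0.46,0.72,-0.1,0],[1,0.46,0.72,-0.1,0],[1,0.46,0.72,-0.1,0],[1,0.46,0.72,-0.1,0],[1,0.46,0.72,-0.1,0],[1,0.46,0.72,-0.1,0],[1,0.46,0.72,-0.1,0],[1,0.46,0.72,-0.1,0],[1,0,0,0,0],[1,0,0,0,0]]]' --newtons 40

```text
t: 1.8
eef_pos: [0.4572, -0.241, 0.1972]
tool_rot: [-0.0, 0.989, 0.15, -0.0]
contact_force: [-0.1, -0.4, 0.2]
gripper_width: 1.002
grasp_force: 0.0
```

>>> servo_tool --motion '[[[1,0,0,-0.48,0],[1,0,0,-0.48,0],[1,0,0,-0.48,0],[1,0,0,-0.48,0],[1,0,0,-0.48,0],[1,0,0,-0.48,0],[1,0,0,-0.48,0],[1,0,0,-0.48,0],[1,0,0,0,0],[1,0,0,0,0],[0.4,0,0,0,0],[0.4,0,0,0,0],[0.4,0,0,0,0],[0,0,0,0,0],[0,0,0,0,0],[0,0,0,0,0],[0,0,0,0,0],[0,0,0,0,0]]]' --newtons 40

```text
t: 3.6
eef_pos: [0.4575, -0.2422, 0.0449]
tool_rot: [0.001, 0.989, 0.149, 0.001]
contact_force: [-1.8, -0.1, 5.2]
gripper_width: 0.646
grasp_force: 41.7
```

>>> servo_tool --motion '[[[0,0,0,0.2,0],[0,0,0,0.45,0],[0,0,0,0.45,0],[0,0,0,0.45,0],[0,0,0,0.45,0],[0,0.43,0.08,0,0],[0,0.43,0.08,0,0],[0,0.43,0.08,0,0],[0,0.43,0.08,0,0],[0,0.43,0.08,0,0],[0,0.43,0.08,0,0],[0,0.43,0.08,0,0],[0,0.43,0.08,0,0],[0,0.43,0.08,0,0],[0,0.43,0.08,0,0],[0,0,0,0,0],[0,0,0,0,0]]]' --newtons 40

```text
t: 5.3
eef_pos: [0.6285, -0.2096, 0.1239]
tool_rot: [-0.0, 0.989, 0.15, -0.0]
contact_force: [0.1, 0.1, -1.4]
gripper_width: 0.642
grasp_force: 42.6
```

```bash
python3 - <<'E'
from h import *
im,d,W=look('scene','s1.png')
cv2.imwrite('pics/s1c.png',cv2.resize(cv2.cvtColor(im[80:330,100:400],cv2.COLOR_RGB2BGR),None,fx=2,fy=2))
print(bot.get_obs()['eef_pos'])
E
```

```text
[ 0.62797296 -0.21001729  0.12385159]
```

View pics/s1c.png

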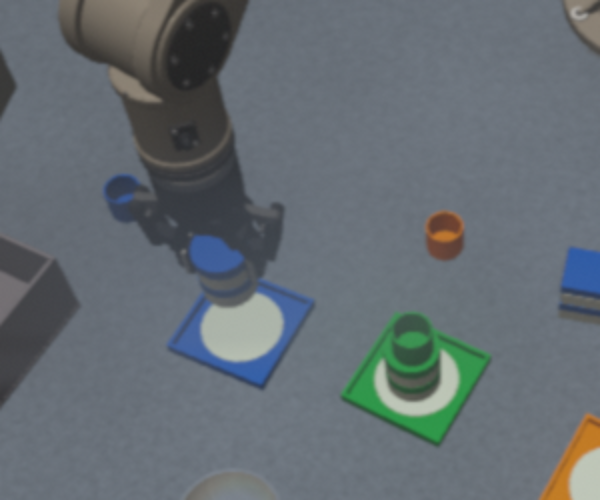

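The tub is held upright above the blue tray, with its lid at crop pixel (218,252). Now I'll lower and release it.

>>> servo_tool --motion '[[[0,0,0,-0.35,0],[0,0,0,-0.35,0],[0,0,0,-0.35,0],[0,0,0,-0.35,0],[0,0,0,-0.25,0],[0,0,0,-0.15,0],[0,0,0,-0.08,0],[0,0,0,0,0],[0,0,0,0,0],[0.75,0,0,0,0],[0.75,0,0,0,0],[0.9,0,0,0,0],[0.9,0,0,0,0],[0.9,0,0,0.3,0],[0.9,0,0,0.6,0],[0.9,0,0,0.9,0],[0.9,0,0,0.9,0],[0.9,0,0,0.9,0],[0.9,0,0,0,0]]]'

```text
t: 7.25
eef_pos: [0.6323, -0.2105, 0.1997]
tool_rot: [0.002, 0.989, 0.149, 0.005]
contact_force: [0.7, -0.7, 0.1]
gripper_width: 0.901
grasp_force: 0.0
```

>>> servo_tool --motion '[[[1,-0.26,-0.6,-0.2,0],[1,-0.26,-0.6,-0.2,0],[1,-0.26,-0.6,-0.2,0],[1,-0.26,-0.6,-0.2,0],[1,-0.26,-0.6,-0.2,0],[1,-0.26,-0.6,-0.2,0],[1,-0.26,-0.6,-0.2,0],[1,-0.1,-0.6,-0.2,0],[1,0,0,0,0],[1,0,0,0,0],[1,0,0,0,0]]]' --newtons 25

```text
t: 8.35
eef_pos: [0.553, -0.4003, 0.1289]
tool_rot: [-0.0, 0.989, 0.15, 0.0]
contact_force: [0.2, -0.2, -0.4]
gripper_width: 0.998
grasp_force: 0.0
```

```bash
python3 - <<'E'
from h import *
print(bot.get_obs()['eef_pos'])
for n in('top','scene'):
    im,d,W=look(n,n+'2.png')
    try: print(n,fit(n,im,W,(.629,-.21),.045,.05,.085,.066,'c'))
    except Exception as e: print(n,e)
    if n=='top':t=im
cv2.imwrite('pics/c2.png',cv2.resize(cv2.cvtColor(np.hstack([t[130:330,370:570],im[80:280,80:280]]),cv2.COLOR_RGB2BGR),None,fx=2,fy=2))
E
```

```text
[ 0.55302495 -0.40030156  0.12891811]
top [ 0.626  -0.2109  0.0269  0.6262 -0.211   0.0286]
scene [ 0.6285 -0.2085  0.0268  0.6287 -0.2085  0.0283]
```

View pics/c2.png

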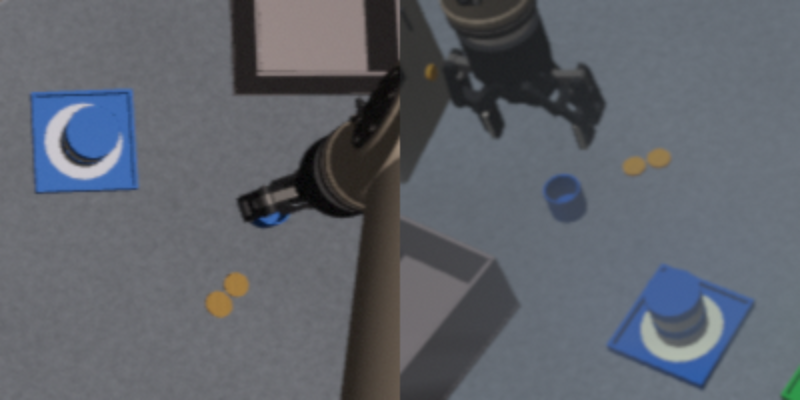

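The blue tub stands upright inside its tray, about 2 mm off centre, and the blue cup lies under the open gripper (crop (265,218)). Grasping the cup.

>>> servo_tool --motion '[[[1,0,0,-0.45,0],[1,0,0,-0.45,0],[1,0,0,-0.45,0],[1,0,0,-0.45,0],[1,0,0,-0.45,0],[1,0,0,-0.28,0],[1,0,0,0,0],[1,0,0,0,0],[0.5,0,0,0,0],[0.5,0,0,0,0],[0.5,0,0,0,0],[0,0,0,0,0],[0,0,0,0,0],[0,0,0,0,0],[0,0,0,0,0],[0,0,0,0,0],[0,0,0,0,0]]]' --newtons 25

```text
t: 10.15
eef_pos: [0.5526, -0.402, 0.0281]
tool_rot: [0.0, 0.989, 0.149, 0.0]
contact_force: [-0.5, 0.1, 6.5]
gripper_width: 0.462
grasp_force: 25.3
```

>>> servo_tool --motion '[[[0,0,0,0.3,0],[0,0,0,0.6,0],[0,0,0,0.8,0],[0,0,0,0.8,0],[0,0,0,0.8,0],[0,0.23,0.6,0,0],[0,0.23,0.6,0,0],[0,0.23,0.6,0,0],[0,0.23,0.6,0,0],[0,0.23,0.6,0,0],[0,0.23,0.6,0,0],[0,0.23,0.6,0,0],[0,0.23,0.6,0,0],[0,0,0,0,0],[0,0,0,0,0],[0,0,0,0,0]]]' --newtons 25

```text
t: 11.75
eef_pos: [0.6252, -0.2112, 0.1595]
tool_rot: [0.0, 0.989, 0.149, -0.0]
contact_force: [0.4, -0.1, -0.4]
gripper_width: 0.462
grasp_force: 25.4
```

```bash
python3 - <<'E'
from h import *
o=bot.get_obs();print(o['eef_pos'],o['gripper_width'])
im,d,W=look('scene')
cv2.imwrite('pics/s3.png',cv2.resize(cv2.cvtColor(im[120:320,120:320],cv2.COLOR_RGB2BGR),None,fx=3,fy=3))
E
```

```text
[ 0.62520369 -0.21123491  0.15953091] 0.4621711912655
```

View pics/s3.png

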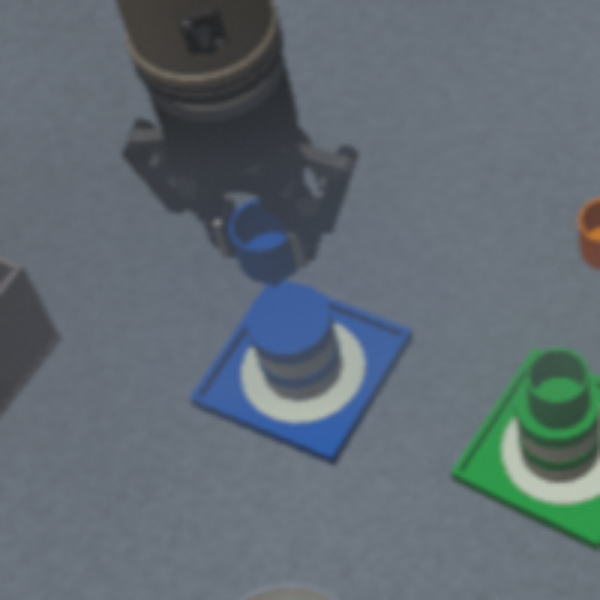

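The cup is held upright, at crop (262,240), above the tub lid at (290,315). Lowering and releasing.

>>> servo_tool --motion '[[[0,0.05,0.04,-0.4,0],[0,0,0,-0.4,0],[0,0,0,-0.35,0],[0,0,0,-0.2,0],[0,0,0,-0.14,0],[0,0,0,-0.08,0],[0,0,0,-0.04,0],[0,0,0,-0.02,0],[0,0,0,0,0],[0,0,0,0,0],[0.55,0,0,0,0],[0.6,0,0,0,0],[0.7,0,0,0,0],[0.7,0,0,0.1,0],[0.7,0,0,0.4,0],[0.7,0,0,0.8,0],[0.7,0,0,0.9,0],[0.7,0,0,0.9,0],[0.7,0,0,0,0],[0.7,0,0,0,0]]]' --newtons 25

```text
t: 13.8
eef_pos: [0.6285, -0.2083, 0.2204]
tool_rot: [0.001, 0.989, 0.149, 0.002]
contact_force: [-0.8, 0.4, -1.0]
gripper_width: 0.698
grasp_force: 0.0
```

>>> servo_tool --motion '[[[1,-0.34,0.81,0,0],[1,-0.34,0.81,0,0],[1,-0.34,0.81,0,0],[1,-0.34,0.81,0,0],[1,-0.34,0.81,0,0],[1,-0.34,0.81,0,0],[1,-0.34,0.81,0,0],[1,-0.34,0.81,0,0],[1,-0.34,0.81,0,0],[1,-0.34,0.81,0,0],[1,-0.34,0.81,0,0],[1,-0.34,0.81,0,0],[1,-0.34,0.81,0,0],[1,-0.34,0.81,0,0],[1,0,0,0,0],[1,0,0,0,0],[1,0,0,0,0]]]' --newtons 40

```text
t: 15.5
eef_pos: [0.4374, 0.2442, 0.2175]
tool_rot: [0.001, 0.989, 0.149, -0.001]
contact_force: [0.2, -0.8, 0.0]
gripper_width: 1.001
grasp_force: 0.0
```

```bash
python3 - <<'E'
from h import *
print(bot.get_obs()['eef_pos'])
I=[]
for n in('top','scene'):
    im,d,W=look(n);I.append(im)
    for nm,a in {'cup_b':((.627,-.21),.03,.085,.12,.102,'c'),'tub_o':((.438,.2455),.045,.05,.08,.062,'c')}.items():
        try: print(n,nm,fit(n,im,W,*a))
        except Exception as e: print(n,nm,'fail')
cv2.imwrite('pics/c4.png',cv2.resize(cv2.cvtColor(np.hstack([I[0][130:330,340:540],I[1][120:320,120:320]]),cv2.COLOR_RGB2BGR),None,fx=2,fy=2))
E
```

```text
[0.4374298  0.24417175 0.21750416]
top cup_b [ 0.6263 -0.2077  0.02    0.6263 -0.2077  0.0215]
top tub_o [0.4302 0.2413 0.0223 0.4359 0.2435 0.0279]
scene cup_b [ 0.6299 -0.206   0.018   0.6311 -0.2034  0.0206]
scene tub_o [0.4412 0.2471 0.0285 0.4416 0.2465 0.0308]
```

View pics/c4.png

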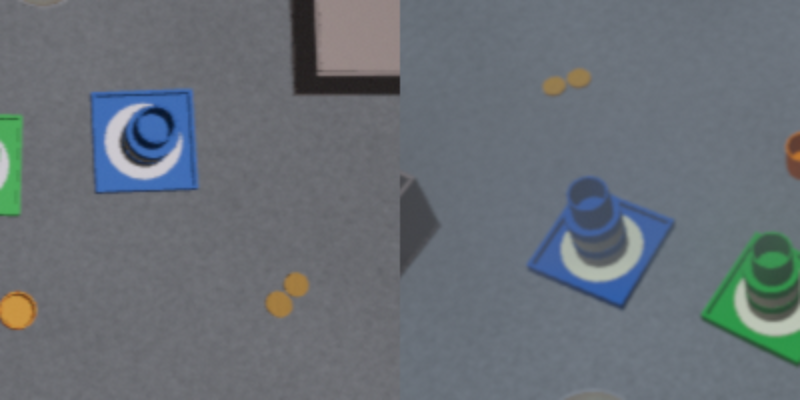

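The blue kit is finished: the cup stands upright on its lid, about 3 mm off centre (top crop (155,128)). Next is the orange tub.

>>> servo_tool --motion '[[[1,0.02,0.02,-0.48,0],[1,0,0,-0.48,0],[1,0,0,-0.48,0],[1,0,0,-0.48,0],[1,0,0,-0.48,0],[1,0,0,-0.48,0],[1,0,0,-0.48,0],[1,0,0,-0.48,0],[1,0,0,-0.48,0],[1,0,0,0,0],[1,0,0,0,0],[0.4,0,0,0,0],[0.4,0,0,0,0],[0.4,0,0,0,0],[0,0,0,0,0],[0,0,0,0,0],[0,0,0,0,0],[0,0,0,0,0],[0,0,0,0,0]]]' --newtons 40

```text
t: 17.5
eef_pos: [0.4388, 0.2466, 0.0465]
tool_rot: [-0.0, 0.989, 0.149, 0.001]
contact_force: [-0.2, -1.3, 5.2]
gripper_width: 0.643
grasp_force: 41.6
```

>>> servo_tool --motion '[[[0,0,0,0.2,0],[0,0,0,0.45,0],[0,0,0,0.45,0],[0,0,0,0.45,0],[0,0,0,0.45,0],[0,0.42,-0.105,0,0],[0,0.42,-0.105,0,0],[0,0.42,-0.105,0,0],[0,0.42,-0.105,0,0],[0,0.42,-0.105,0,0],[0,0.42,-0.105,0,0],[0,0.42,-0.105,0,0],[0,0.42,-0.105,0,0],[0,0.42,-0.105,0,0],[0,0.42,-0.105,0,0],[0,0.42,-0.105,0,0],[0,0,0,0,0],[0,0,0,0,0],[0,0,0,0,0]]]' --newtons 40

```text
t: 19.4
eef_pos: [0.6221, 0.2001, 0.1245]
tool_rot: [0.0, 0.989, 0.15, -0.001]
contact_force: [0.4, 0.6, -1.4]
gripper_width: 0.646
grasp_force: 42.7
```

>>> servo_tool --motion '[[[0,0.06,0,-0.35,0],[0,0,0,-0.35,0],[0,0,0,-0.35,0],[0,0,0,-0.35,0],[0,0,0,-0.25,0],[0,0,0,-0.15,0],[0,0,0,-0.06,0],[0,0,0,0,0],[0,0,0,0,0],[0.75,0,0,0,0],[0.75,0,0,0,0],[0.9,0,0,0,0],[0.9,0,0,0,0],[0.9,0,0,0.3,0],[0.9,0,0,0.6,0],[0.9,0,0,0.9,0],[0.9,0,0,0.9,0],[0.9,0,0,0.9,0],[0.9,0,0,0,0],[0.9,0,0,0,0]]]'

```text
t: 21.4
eef_pos: [0.6259, 0.2003, 0.1968]
tool_rot: [-0.0, 0.989, 0.149, 0.001]
contact_force: [-0.8, -0.9, -1.0]
gripper_width: 0.9
grasp_force: 0.0
```

>>> servo_tool --motion '[[[1,-0.45,-0.67,0,0],[1,-0.45,-0.67,0,0],[1,-0.45,-0.67,0,0],[1,-0.45,-0.67,0,0],[1,-0.45,-0.67,0,0],[1,-0.45,-0.67,0,0],[1,-0.45,-0.67,0,0],[1,-0.45,-0.67,0,0],[1,-0.45,-0.67,0,0],[1,-0.45,-0.67,0,0],[1,0,0,0,0],[1,0,0,0,0],[1,0,0,0,0]]]' --newtons 25

```text
t: 22.7
eef_pos: [0.4456, -0.0671, 0.1946]
tool_rot: [-0.0, 0.989, 0.15, -0.0]
contact_force: [0.3, 0.2, -0.2]
gripper_width: 1.004
grasp_force: 0.0
```

```bash
python3 - <<'E'
from h import *
print(bot.get_obs()['eef_pos'])
for n in('top','scene'):
    im,d,W=look(n)
    try: print(n,fit(n,im,W,(.625,.2),.045,.05,.085,.066,'c'))
    except Exception as e: print(n,'fail')
cv2.imwrite('pics/s5.png',cv2.resize(cv2.cvtColor(im[120:380,240:500],cv2.COLOR_RGB2BGR),None,fx=2,fy=2))
E
```

```text
[ 0.44560793 -0.06705211  0.19460738]
top [0.623  0.197  0.0274 0.6231 0.197  0.0291]
scene [0.6273 0.2008 0.0284 0.6273 0.2003 0.0304]
```

View pics/s5.png

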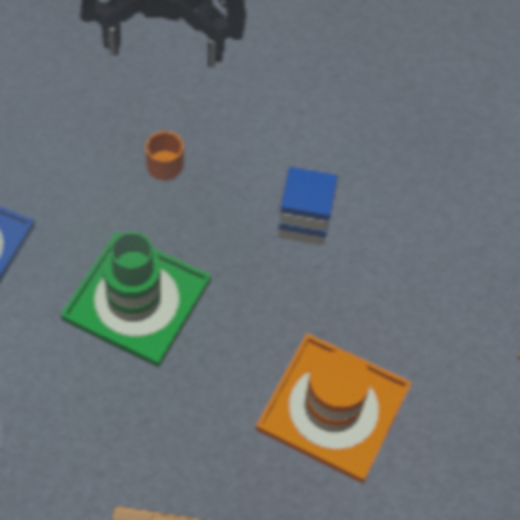

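The orange tub stands centred in its tray (crop (335,385)), and the orange cup at (165,155) is clear below the gripper.

>>> servo_tool --motion '[[[1,0,-0.05,-0.465,0],[1,0,0,-0.465,0],[1,0,0,-0.465,0],[1,0,0,-0.465,0],[1,0,0,-0.465,0],[1,0,0,-0.465,0],[1,0,0,-0.465,0],[1,0,0,-0.465,0],[1,0,0,-0.465,0],[1,0,0,0,0],[1,0,0,0,0],[0.5,0,0,0,0],[0.5,0,0,0,0],[0.5,0,0,0,0],[0,0,0,0,0],[0,0,0,0,0],[0,0,0,0,0],[0,0,0,0,0],[0,0,0,0,0]]]' --newtons 25

```text
t: 24.7
eef_pos: [0.4458, -0.07, 0.0283]
tool_rot: [0.0, 0.989, 0.149, 0.001]
contact_force: [-1.1, 1.1, 6.5]
gripper_width: 0.467
grasp_force: 24.5
```

>>> servo_tool --motion '[[[0,0,0,0.3,0],[0,0,0,0.6,0],[0,0,0,0.8,0],[0,0,0,0.8,0],[0,0,0,0.8,0],[0,0.45,0.67,0.02,0],[0,0.45,0.67,0.02,0],[0,0.45,0.67,0,0],[0,0.45,0.67,0,0],[0,0.45,0.67,0,0],[0,0.45,0.67,0,0],[0,0.45,0.67,0,0],[0,0.45,0.67,0,0],[0,0.45,0.67,0,0],[0,0.45,0.67,0,0],[0,0,0,0,0],[0,0,0,0,0],[0,0,0,0,0]]]' --newtons 25

```text
t: 26.5
eef_pos: [0.6249, 0.1966, 0.1613]
tool_rot: [0.001, 0.989, 0.149, -0.0]
contact_force: [-0.1, 0.5, -0.8]
gripper_width: 0.464
grasp_force: 25.4
```

>>> servo_tool --motion '[[[0,0,0.06,-0.4,0],[0,0,0,-0.4,0],[0,0,0,-0.35,0],[0,0,0,-0.2,0],[0,0,0,-0.16,0],[0,0,0,-0.1,0],[0,0,0,-0.05,0],[0,0,0,-0.02,0],[0,0,0,0,0],[0,0,0,0,0],[0.55,0,0,0,0],[0.6,0,0,0,0],[0.7,0,0,0,0],[0.7,0,0,0.1,0],[0.7,0,0,0.4,0],[0.7,0,0,0.8,0],[0.7,0,0,0.9,0],[0.7,0,0,0.9,0],[0.7,0,0,0.5,0],[0.7,0,0,0,0]]]' --newtons 25

```text
t: 28.5
eef_pos: [0.6273, 0.2016, 0.2434]
tool_rot: [-0.001, 0.989, 0.149, 0.004]
contact_force: [-0.2, 0.5, -0.6]
gripper_width: 0.702
grasp_force: 0.0
```

>>> servo_tool --motion '[[[0.7,-0.4,-0.6,0,0],[0.7,-0.4,-0.6,0,0],[0.7,-0.4,-0.6,0,0],[0.7,-0.4,-0.6,0,0],[0.7,-0.4,-0.6,0,0],[0.7,-0.4,-0.6,0,0],[0.7,-0.4,-0.6,0,0],[0.7,-0.4,-0.6,0,0],[0.7,-0.4,-0.6,0,0],[0.7,0,0,0,0],[0.7,0,0,0,0],[0.7,0,0,0,0]]]'

```text
t: 29.7
eef_pos: [0.4818, -0.0145, 0.238]
tool_rot: [-0.0, 0.989, 0.15, 0.0]
contact_force: [-1.1, 0.9, -0.6]
gripper_width: 0.698
grasp_force: 0.0
```

```bash
python3 - <<'E'
from h import *
for n in('top','scene'):
    im,d,W=look(n,n+'6.png')
    for nm,a in {'cup_b':((.627,-.21),.03,.085,.12,.102,'c'),'cup_o':((.625,.2),.03,.085,.12,.102,'c')}.items():
        try: print(n,nm,fit(n,im,W,*a))
        except Exception as e: print(n,nm,'fail')
E
```

```text
top cup_b [ 0.6264 -0.2077  0.0199  0.6263 -0.2077  0.0215]
top cup_o [0.6226 0.1977 0.0199 0.6225 0.1979 0.0215]
scene cup_b [ 0.6299 -0.2063  0.018   0.6312 -0.2055  0.0197]
scene cup_o [0.6288 0.2017 0.021  0.6289 0.2017 0.0231]
```

View pics/scene6.png

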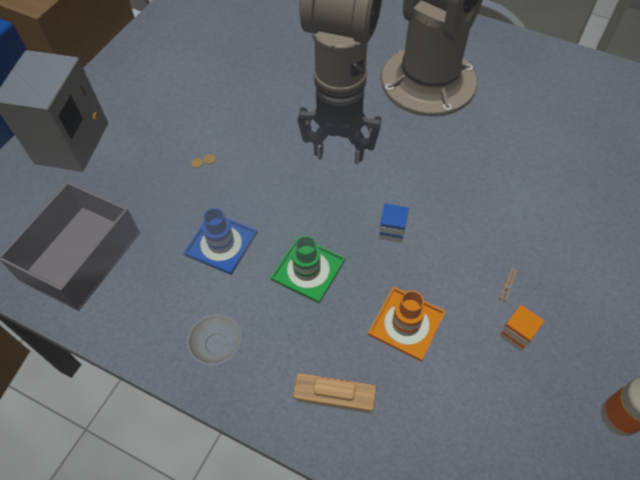

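View pics/top6.png

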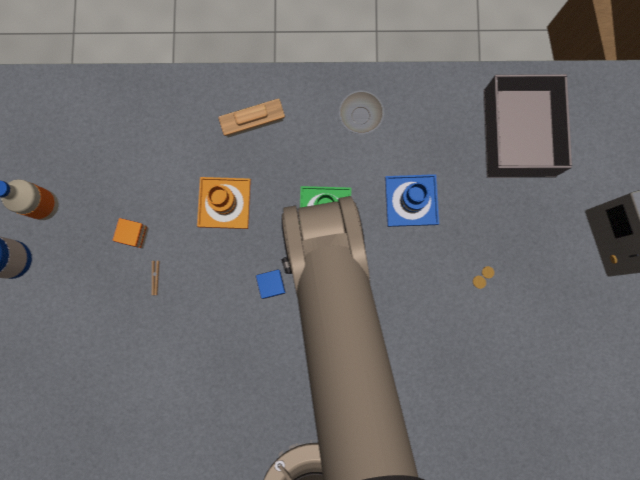

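Both kits match the green one. In the scene view, blue is at (217,235), orange at (408,312), and the green kit and both squares are unmoved. Handing in.

```bash
python3 -c "
from station import bot
print(bot.hand_in())"
```

```text
the job is handed in; nothing more can be done
None
```

The blue and orange kits are made up like the green one and handed in at about 30 s; each tub and cup measured within about 4 mm of its target, and the squares and green kit look unmoved, but hand-in returned no verdict.

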